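# Ready the spray bench: ring up the paint cups, set and lock the air

## Robot

A 6-joint arm with a two-finger parallel gripper is mounted at the origin on the work surface. World frame = base frame: x ahead of the robot, y to its left, z up, the work surface at z = 0. Lengths are in mm, angles in rad, forces in N, time in s.
With the tool pointing down it reaches from about 275 to 825 mm from the base axis. Payload 4.9 kg.
Tool frame: the origin (TCP) lies at the very end of the fingers, on their centre line; the grasp point (between the pads) lies 19 mm behind it; z points along the fingers, y is the line along which they close (so a half turn about z gives the same grasp; the last joint's range is limited). The gripper opens to 85 mm and grips with 20 to 120 N. Pads are 22 mm wide; open, the fingers measure 114 mm over their backs; the gripper's body (76 mm by 85 mm) begins 54 mm behind the grasp point. The pads swing forward as they close: fully open they stand 13 mm farther back than shut.
Start: joints at [-1.462, 0.326, -0.193, 1.052, 0, 1.437], TCP at [132.243, -533.882, 231.281] pointing down, gripper open.
Joint ranges: [-2.65, 2.65], [-0.97, 1.79], [-1.3, 1.35], [-1.93, 2.1], [-1.47, 1.37], [-3.14, 3.14]. Speed limits (rad/s): [2.57, 2.57, 3.14, 3.14, 3.14, 3.14].

## Interface

Orientations are given as [roll, pitch, yaw] about the fixed x, y, z axes, in that order (R = Rz(yaw) Ry(pitch) Rx(roll)).
In Python, from bench import bot, solve_ik, imaging gives the robot as it stands. Calls block until the motion is done:
- bot.move_ptp(position, orientation): joint-space move of the TCP to a pose.
- bot.movel(position, rot=None, max_speed=150, threshold=None): straight line of the TCP; rot=None keeps the orientation; max_speed is the mean speed in mm/s. With threshold (N) it stops when the force on the tool has changed by that much, and returns True; else False.
- bot.move_j(angles): joint-space move.
- bot.grip(opening, effort=None): opening from 0.0 (shut) to 1.0 (fully open); effort is the grip in N (None keeps the last); returns when the fingers have stopped.
- bot.dwell(seconds).
- solve_ik(position, orientation): joint angles nearest the present ones, or None.
- bot.get_state(): the state.
- imaging.capture(name): name is "side" or "top"; returns the picture (400x640x3 uint8, blue, green, red); there is no depth.
- imaging.camera_model(name): a dict with "K" (3x3 intrinsics, pixels), "position" and "rotation" of the camera in the world. Camera axes: x right, y up, looking along -z (the intrinsics and any distortion apply to the point x, -y, -z); pixel columns grow to the right and rows downward; lengths in mm; the calibration is good to about 2 mm. A picture is of the moment at which its call begins. camera_model takes no time and is no camera call.
A pose or a line that the arm cannot do raises bot.IKError and nothing moves.
- bot.sign_off(): hands the job in; it is judged then, once.
The state is a dict: "t": time; "qpos": joint angles; "joint_velocities": joint speeds; "effort": joint torques, N m; "tcp_pos": TCP position; "orientation": TCP orientation; "contact_force": force on the tool from outside, world axes, zero at the start; "wrist_torque": the same for the moment, N m; "opening": opening from 0.0 (shut) to 1.0 (fully open); "gripper_force": force on a finger pad.
Only numpy, scipy, OpenCV 4.12 (cv2) and the standard library are available. Lean on these libraries where they do the work, as an engineer would, in place of code of your own. Each camera call takes 0.05 s, during which the arm holds its last target. There are 200 camera calls.

## Task

Get the spray bench ready: put the used cups (black lids) into the blue wash tub, and set every filled cup (coloured lid) gently into a rubber ring of the round board, one to a ring, upright so that it sits level and centred. Turn the air regulator's T-handle until its white pointer stands at the red clip, and only then slide the yellow guard fully home over it; leave everything else on the bench as it is.

Things in the scene. Friction and masses are not known exactly. Their poses are not given: they have to be found in the camera images.
- cup0: filled paint cup, yellow lid, 0.3 kg (3 or 4 such are present). Origin at the centre of its round bottom, radius 36 mm; z up. Wall radius 36 to 18 mm above the origin, lid radius 38 to 24 mm, then a round grip, diameter 34, from 24 to 58 mm above. Stands rocking on the bench (origin 36 mm up), righting itself by its low weight; in a ring it stays at any tilt it is left at
- cup1: filled paint cup, blue lid, 0.3 kg (3 or 4 such are present). Origin at the centre of its round bottom, radius 36 mm; z up. Wall radius 36 to 18 mm above the origin, lid radius 38 to 24 mm, then a round grip, diameter 34, from 24 to 58 mm above. Stands rocking on the bench (origin 36 mm up), righting itself by its low weight; in a ring it stays at any tilt it is left at
- cup2: filled paint cup, green lid, 0.3 kg (3 or 4 such are present). Origin at the centre of its round bottom, radius 36 mm; z up. Wall radius 36 to 18 mm above the origin, lid radius 38 to 24 mm, then a round grip, diameter 34, from 24 to 58 mm above. Stands rocking on the bench (origin 36 mm up), righting itself by its low weight; in a ring it stays at any tilt it is left at
- cup3: filled paint cup, white lid, 0.3 kg (3 or 4 such are present). Origin at the centre of its round bottom, radius 36 mm; z up. Wall radius 36 to 18 mm above the origin, lid radius 38 to 24 mm, then a round grip, diameter 34, from 24 to 58 mm above. Stands rocking on the bench (origin 36 mm up), righting itself by its low weight; in a ring it stays at any tilt it is left at
- used0: used, empty paint cup, black lid, smeared with paint, 0.18 kg (1 or 2 are present). Same shape and origin as the filled ones: grip of diameter 34 mm from 24 to 58 mm above the origin. Starts seated in a ring of the board
- used1: used, empty paint cup, black lid, smeared with paint, 0.18 kg (1 or 2 are present). Same shape and origin as the filled ones: grip of diameter 34 mm from 24 to 58 mm above the origin. Starts seated in a ring of the board
- ring_board: round plywood board, radius 125 mm, 12 mm thick, fixed to the bench, origin at the centre of its underside; it carries four black rubber rings, 24 mm high (their tops are 36 mm above the bench), bore 56 mm, outer diameter 80 mm, their centres 76 mm from the board's centre and a quarter turn apart
- ring0 (a point): the point over one rubber ring's centre where the origin of a seated cup lies (22.6 mm above the ring's top, 58.6 mm above the bench); z up
- ring1 (a point): the point over one rubber ring's centre where the origin of a seated cup lies (22.6 mm above the ring's top, 58.6 mm above the bench); z up
- ring2 (a point): the point over one rubber ring's centre where the origin of a seated cup lies (22.6 mm above the ring's top, 58.6 mm above the bench); z up
- ring3 (a point): the point over one rubber ring's centre where the origin of a seated cup lies (22.6 mm above the ring's top, 58.6 mm above the bench); z up
- wash_tub: low blue open wash tub, 250 mm along its x, 140 mm along its y, walls 50 mm high and 5 mm thick, fixed; origin at the centre of its underside. It takes two cups side by side along x (a cup standing in it has its origin 41 mm above the bench)
- air_box: grey air control box, fixed, 250 mm along its x, 130 mm along y, 60 mm high; origin at the centre of its underside. On its centre line: the regulator's T-handle with white dial, its axis at x = +55 mm, and the guard on rails. Guard: yellow arch with a clear top, 62 mm along x, 90 mm along y, top 115 mm above the bench
- reg_knob (a joint): turn of the T-handle (rad, 0 to 3.4), growing clockwise seen from above; at 0 its pointer looks along +x of the air box. Black bar 48 mm long, 14 mm thick, 32 mm high, top 106 mm above the bench, on a round skirt of diameter 54 mm; a white line marks the pointer end. Stays where left (friction 0.06 N m)
- set_clip (a joint): where the red clip sits on the dial's edge (rad), counted as for the T-handle: the handle points at the clip when both values are equal. The clip is not to be moved and the fingers cannot move it
- guard (a joint): slide of the guard (m) along +x of the air box: 0 open (starts within 10 mm of it), 0.110 fully home over the handle; friction 1.5 N. On the arch stands its yellow grip tab: 12 mm thick along x, 40 mm wide along y, 34 mm high, top 149 mm above the bench, at x = -55 mm + this value, y = 0 of the air box
- pointer (a point): tip of the white pointer, 32 mm from the handle's axis
- clip_tip (a point): the point 32 mm from the handle's axis on the radius of the red clip, at the pointer's height
- spray_bottle: bystander, leave alone: spray bottle with a yellow trigger head, 230 mm tall; origin at the centre of its underside
- tape_roll: bystander, leave alone: roll of blue masking tape, 90 mm diameter, 25 mm high; origin at the centre of its underside
- paint_tin: bystander, leave alone: small red-labelled paint tin, 72 mm diameter, 85 mm high; origin at the centre of its underside
- thinner_can: bystander, leave alone: can with a pale label, 90 mm diameter, 90 mm high; origin at the centre of its underside
- wood_block: bystander, leave alone: wooden block with blue tape round it, 60 x 80 x 35 mm; origin at the centre of its underside
- brush_jar: bystander, leave alone: tin with brushes standing in it, 76 mm diameter, 200 mm tall; origin at the centre of its underside
Mind the look-alikes: they are no part of the job. What is shaped like the used0 but purple is not meant.

How it is judged (in metres and radians):
On the way, in this order (a step that is already met when the one before it is completed fails the run):
1. the pointer stands at the red clip while the guard is still open (horizontal distance between pointer and clip_tip below 0.0045 m and value of joint guard below 0.05 m and velocity of joint reg_knob between -0.1 and 0.1 rad/s), for 0.3 s.
2. the guard is fully home over the handle (value of joint guard above 0.105 m and horizontal distance between pointer and clip_tip below 0.0045 m), for 0.2 s.
At the end, for the whole second after the job is handed in: Every filled cup present sits at rest in a ring, its bowl's centre within 4 mm of the ring's axis and 3 mm of the seated height, tilted less than 0.10 rad; every used cup lies in the wash tub; the pointer is within 4.5 mm (about 8 degrees) of the red clip; the guard is home to within 5 mm (all of step 2 and ((horizontal distance between cup0 and ring0 below 0.004 m and z of cup0 in the frame of ring0 between -0.003 and 0.003 m) or (horizontal distance between cup0 and ring1 below 0.004 m and z of cup0 in the frame of ring1 between -0.003 and 0.003 m) or (horizontal distance between cup0 and ring2 below 0.004 m and z of cup0 in the frame of ring2 between -0.003 and 0.003 m) or (horizontal distance between cup0 and ring3 below 0.004 m and z of cup0 in the frame of ring3 between -0.003 and 0.003 m)) and angle between each of cup0, cup1, cup2, cup3's own z axis and vertical below 0.1 rad and linear speed of each of cup0, cup1, cup2, cup3 below 0.02 m/s and angular speed of each of cup0, cup1, cup2, cup3 below 0.3 rad/s and ((horizontal distance between cup1 and ring0 below 0.004 m and z of cup1 in the frame of ring0 between -0.003 and 0.003 m) or (horizontal distance between cup1 and ring1 below 0.004 m and z of cup1 in the frame of ring1 between -0.003 and 0.003 m) or (horizontal distance between cup1 and ring2 below 0.004 m and z of cup1 in the frame of ring2 between -0.003 and 0.003 m) or (horizontal distance between cup1 and ring3 below 0.004 m and z of cup1 in the frame of ring3 between -0.003 and 0.003 m)) and ((horizontal distance between cup2 and ring0 below 0.004 m and z of cup2 in the frame of ring0 between -0.003 and 0.003 m) or (horizontal distance between cup2 and ring1 below 0.004 m and z of cup2 in the frame of ring1 between -0.003 and 0.003 m) or (horizontal distance between cup2 and ring2 below 0.004 m and z of cup2 in the frame of ring2 between -0.003 and 0.003 m) or (horizontal distance between cup2 and ring3 below 0.004 m and z of cup2 in the frame of ring3 between -0.003 and 0.003 m)) and ((horizontal distance between cup3 and ring0 below 0.004 m and z of cup3 in the frame of ring0 between -0.003 and 0.003 m) or (horizontal distance between cup3 and ring1 below 0.004 m and z of cup3 in the frame of ring1 between -0.003 and 0.003 m) or (horizontal distance between cup3 and ring2 below 0.004 m and z of cup3 in the frame of ring2 between -0.003 and 0.003 m) or (horizontal distance between cup3 and ring3 below 0.004 m and z of cup3 in the frame of ring3 between -0.003 and 0.003 m)) and x of used0 in the frame of wash_tub between -0.12 and 0.12 m and y of used0 in the frame of wash_tub between -0.065 and 0.065 m and z of each of used0, used1 in the frame of wash_tub below 0.055 m and linear speed of each of used0, used1 below 0.05 m/s and x of used1 in the frame of wash_tub between -0.12 and 0.12 m and y of used1 in the frame of wash_tub between -0.065 and 0.065 m); the robot touches nothing.
It fails at once if a bystander is pushed more than 50 mm or knocked over (distance of any of spray_bottle, tape_roll, paint_tin, thinner_can, wood_block, brush_jar from where it was at the start of the episode above 0.05 m or angle between any of spray_bottle, tape_roll, paint_tin, thinner_can, wood_block, brush_jar's own z axis and vertical above 0.6 rad).
It fails at once if a filled cup is dropped hard onto the board or a ring (contact force between any of cup0, cup1, cup2, cup3 and ring_board above 45 N).
Of cup0, cup1, cup2, cup3 only 3 to 4 are there at a start; the rules pass over those that are not, and their reading is None.
Of used0, used1 only 1 to 2 are there at a start; the rules pass over those that are not, and their reading is None.
At some moment in a run one of cup0, cup1, cup2, cup3 may be knocked a few centimetres aside while the robot is not near it.
It also fails if it takes over 210 s, if anything falls off the work surface, if the arm or the gripper's body presses on something with over 40 N, if the wrist force passes 120 N, or if a joint passes its speed limit or range.

## Working session

There is one attempt and no reset: what is moved stays moved. The work goes in short steps, each a Python script; the robot and the scene stay as the last script left them, time stands still between calls to the robot, and variables do not carry over. Pictures are saved under pics/ and viewed, at most 14 in all, crops included, and the job is handed in when it is done.

```bash
ls; mkdir -p pics
python3 - <<'E'
from bench import bot, solve_ik, imaging
import cv2
for n in("top","side"):
    cv2.imwrite(f"pics/{n}0.png",imaging.capture(n)); print(n,imaging.camera_model(n))
s=bot.get_state(); print(s)
E
```

```text
pics
top {'K': array([[395.61022301,   0.        , 322.70358894],
       [  0.        , 395.61022301, 199.14794624],
       [  0.        ,   0.        ,   1.        ]]), 'position': array([ 350.33132076,    4.79441686, 1205.00460455]), 'rotation': array([ 0.18781065,  0.01192629, -1.59031245])}
side {'K': array([[365.67995246,   0.        , 317.8340726 ],
       [  0.        , 365.67995246, 196.63899566],
       [  0.        ,   0.        ,   1.        ]]), 'position': array([527.31082465, 687.89700767, 848.54009682]), 'rotation': array([ 0.74725038, -0.00981611, -3.05447079])}
{'t': 0.1, 'qpos': array([-1.46220566e+00,  3.26909636e-01, -1.93497912e-01,  1.05198852e+00,
        2.61706754e-05,  1.43657249e+00]), 'joint_velocities': array([-0.00052945, -0.00097873,  0.00181508,  0.00167021, -0.00010553,
       -0.00096381]), 'effort': array([ 3.02125659e-05, -4.44240439e+01,  2.63037872e+01,  7.96450360e-03,
       -9.70650308e-05,  7.26941749e-06]), 'tcp_pos': array([ 132.18822291, -533.33701823,  230.5530951 ]), 'orientation': array([-3.14001081e+00, -2.40014008e-04,  2.42814286e-01]), 'contact_force': array([ 0.58045337, -0.35666645, -0.23096735]), 'wrist_torque': array([ 0.05035944,  0.03084324, -0.01190414]), 'gripper_force': 0.0, 'opening': 1.0031921626540643}
```

View pics/top0.png

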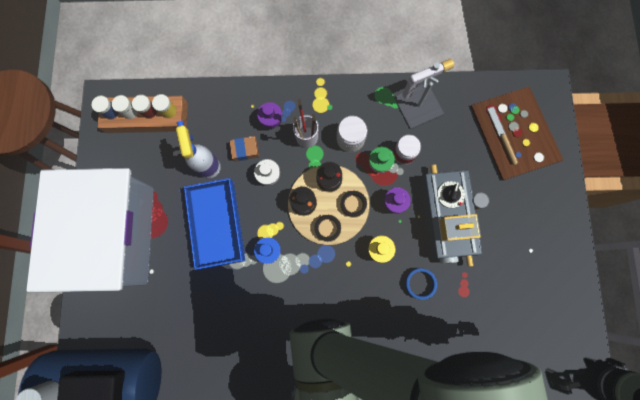

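View pics/side0.png

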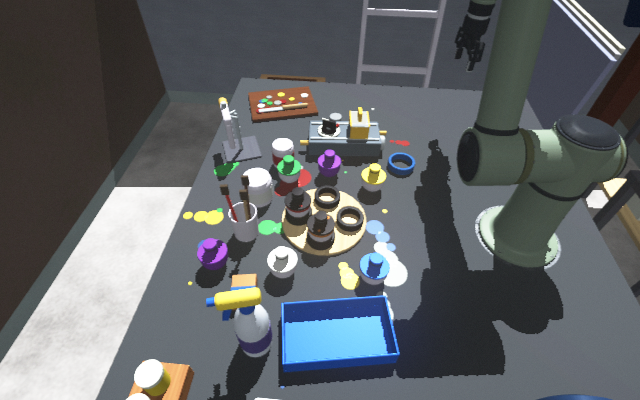

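```bash
cat > h.py <<'E'
import numpy as np, cv2
from scipy.spatial.transform import Rotation as R
from bench import bot, solve_ik, imaging
CM={n:imaging.camera_model(n) for n in("top","side")}
def proj(n,P):
    c=CM[n]; p=(np.atleast_2d(P)-c["position"])@R.from_euler("xyz",c["rotation"]).as_matrix()
    p=p*[1,-1,-1]; q=p@c["K"].T; return q[:,:2]/q[:,2:]
def ray(n,uv,z):
    c=CM[n]; d=np.linalg.inv(c["K"])@[uv[0],uv[1],1]; d=R.from_euler("xyz",c["rotation"]).as_matrix()@(d*[1,-1,-1])
    return c["position"]+d*(z-c["position"][2])/d[2]
def circ(c,r,z,k=40):
    a=np.linspace(0,2*np.pi,k); return np.c_[c[0]+r*np.cos(a),c[1]+r*np.sin(a),0*a+z]
E
python3 - <<'E'
from h import *
for k,uv,z in [("white",(266,165),94),("blue",(266,243),94),("yellow",(382,242),94),("green",(382,152),94),("board",(329,204),12),("tub",(213,224),25),("knob",(452,192),100),("tab",(465,226),149),("ringA",(351,204),36),("ringB",(327,228),36),("u0",(302,194),116),("u1",(330,170),116)]: print(k,ray("top",uv,z).round(0))
t=cv2.imread("pics/top0.png"); s=cv2.imread("pics/side0.png")
a=cv2.resize(t[130:280,235:415],None,fx=4,fy=4,interpolation=cv2.INTER_CUBIC); cv2.imwrite("pics/c1.png",a)
b=np.hstack([cv2.resize(t[160:275,415:490],(390,598),interpolation=cv2.INTER_CUBIC),cv2.resize(s[90:170,290:390],(400,320),interpolation=cv2.INTER_CUBIC).__class__((598,400,3),np.uint8)]); b[:]=b
b[:320,390:]=cv2.resize(s[90:170,290:390],(400,320),interpolation=cv2.INTER_CUBIC); cv2.imwrite("pics/c2.png",b)
E
```

```text
white [666. 177.  94.]
blue [440. 175.  94.]
yellow [ 436. -149.   94.]
green [ 698. -162.   94.]
board [562.  -4.  12.]
tub [506. 346.  25.]
knob [ 573. -354.  100.]
tab [ 470. -365.  149.]
ringA [556. -70.  36.]
ringB [485.   3.  36.]
u0 [574.  72. 116.]
u1 [641.  -9. 116.]
```

View pics/c1.png

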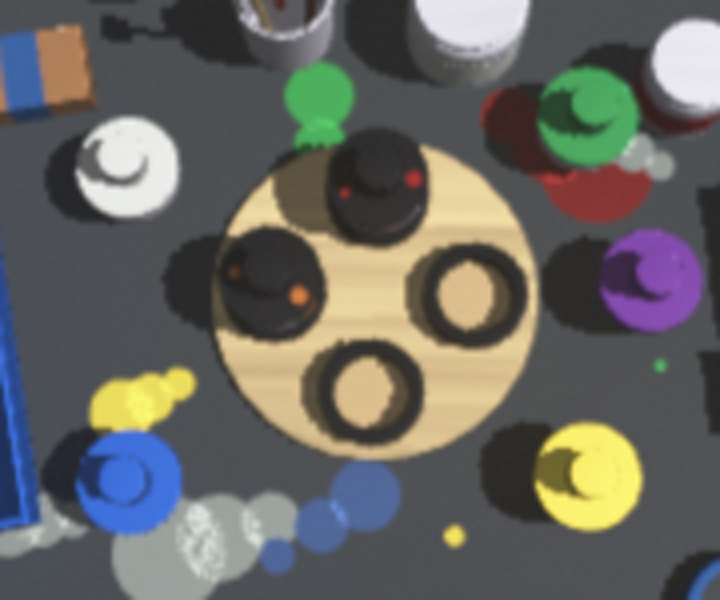

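View pics/c2.png

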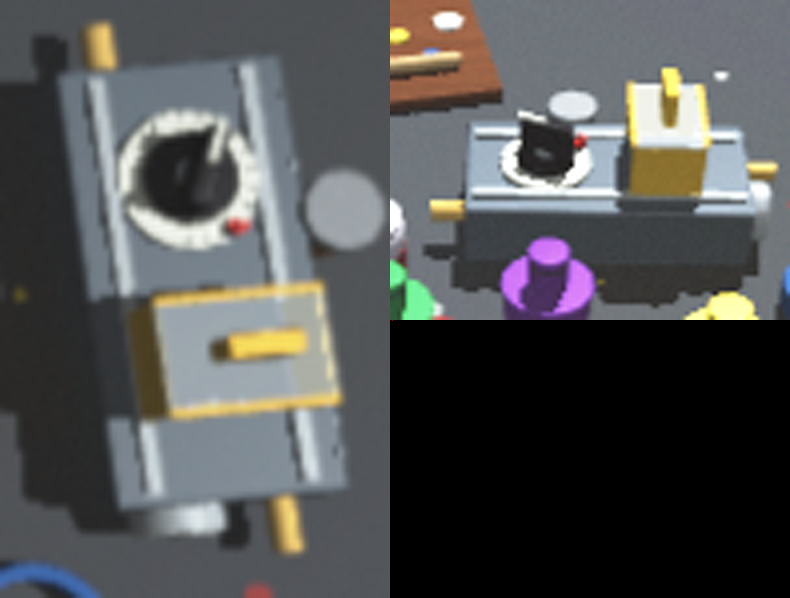

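```bash
cat >> h.py <<'E'
def cmask(img,name):
    h=cv2.cvtColor(img,cv2.COLOR_BGR2HSV).astype(int); H,S,V=h[...,0],h[...,1],h[...,2]
    return {"yellow":(abs(H-27)<7)&(S>90)&(V>60),"blue":(abs(H-109)<9)&(S>140)&(V>60),"green":(abs(H-67)<13)&(S>110)&(V>50),
     "white":(S<40)&(V>125),"wood":(abs(H-17)<7)&(S>50)&(V>110)}[name]
def rmask(n,p,z0):
    m=np.zeros((800,1280),np.uint8)
    for P in (np.r_[circ(p,38,z0+18),circ(p,38,z0+24)],np.r_[circ(p,17,z0+24),circ(p,17,z0+58)]):
        cv2.fillConvexPoly(m,cv2.convexHull(np.round(proj(n,P)*2+.5).astype(np.int32)),1)
    return cv2.resize(m,(640,400),interpolation=cv2.INTER_AREA)>0
from scipy.optimize import minimize
def fitcup(n,img,name,p0,z0=36):
    ctr=proj(n,[[p0[0],p0[1],z0+30]])[0]; Y,X=np.mgrid[:400,:640]
    M=cmask(img,name)&(np.hypot(X-ctr[0],Y-ctr[1])<26)
    M=cv2.morphologyEx(M.astype(np.uint8),cv2.MORPH_OPEN,np.ones((5,5)))
    k,l,st,_=cv2.connectedComponentsWithStats(M); 
    M=cv2.morphologyEx((l==1+np.argmax(st[1:,4])).astype(np.uint8),cv2.MORPH_CLOSE,np.ones((9,9)))>0
    f=lambda p:-(M&rmask(n,p,z0)).sum()/(M|rmask(n,p,z0)).sum()
    r=minimize(f,p0,method="Nelder-Mead",options=dict(initial_simplex=[p0,np.add(p0,[12,0]),np.add(p0,[0,12])],xatol=.3))
    return r.x,-r.fun
SEED=dict(white=(666,177),blue=(440,175),yellow=(436,-149),green=(698,-162))
E
python3 - <<'E'
from h import *
I={n:cv2.imread(f"pics/{n}0.png") for n in CM}
for c,p in SEED.items():
    for n in CM:
        x,s=fitcup(n,I[n],c,p); print(c,n,x.round(1),round(s,2))
r2=lambda u,v:((u+.5)/5.2-.5+415,(v+.5)/5.2-.5+160)
r4=lambda u,v:((u+.5)/4-.5+235,(v+.5)/4-.5+130)
C=np.array([ray("top",r2(*q),60)[:2] for q in [(60,75),(280,57),(347,485),(120,505)]]); print(C.round(0),C.mean(0))
print([np.linalg.norm(C[i]-C[i-1]).round(0) for i in range(4)])
dx=(C[0]+C[1]-C[2]-C[3])/2; print("yaw",np.arctan2(dx[1],dx[0]))
ra=ray("top",r4(474,295.5),36)[:2];rb=ray("top",r4(370,392),36)[:2];print("rings",ra,rb,np.linalg.norm(ra-rb))
# board outline fit, top view hull
b=ray("top",r4(376,300),12); print("board",b, "edges",[ray("top",r4(*q),12)[:2].round(0) for q in [(376,460),(540,300),(212,300)]])
m=lambda u,v:((u+.5)/4-.5+290,(v+.5)/4-.5+90)
print("clip side/top",[(z,ray("side",m(580-390,141),z)[:2].round(0),ray("top",r2(237,226),z)[:2].round(0)) for z in(65,70,75)])
print("tub",[ray("top",q,50)[:2].round(0) for q in [(183,187),(232,178),(244,260),(193,270)]])
print("dial",ray("top",r2(188,178),65), "ptr tip", ray("top",r2(222,122),106),"ptr in",ray("top",r2(207,160),106))
print("tin",ray("top",(408,146),85))
E
```

```text
white top [656.2 178.4] 0.85
white side [654.7 181.5] 0.89
blue top [423.5 180.1] 0.91
blue side [438.7 182.5] 0.14
yellow top [ 419.5 -151. ] 0.98
yellow side [ 417.9 -151.9] 0.4
green top [ 690.1 -164.3] 0.71
green side [ 690.3 -164.7] 0.8
[[ 638. -295.]
 [ 645. -421.]
 [ 402. -436.]
 [ 394. -311.]] [ 519.6111997  -365.65254342]
[np.float64(244.0), np.float64(126.0), np.float64(244.0), np.float64(125.0)]
yaw 0.06469842422973598
rings [557.47668358 -76.56051749] [486.47208614   2.96035346] 106.60779414394273
board [559.85501022  -3.19499972  12.        ] edges [array([438.,  -0.]), array([ 557., -129.]), array([563., 122.])]
clip side/top [(65, array([ 545., -391.]), array([ 547., -386.])), (70, array([ 545., -384.]), array([ 546., -385.])), (75, array([ 544., -377.]), array([ 545., -383.]))]
tub [array([616., 433.]), array([641., 286.]), array([396., 246.]), array([370., 393.])]
dial [ 574.92198757 -361.18746399   65.        ] ptr tip [ 597.58318057 -368.9921135   106.        ] ptr in [ 576.59508111 -359.11368975  106.        ]
tin [ 717.48182733 -240.66288334   85.        ]
```

```bash
cat >> h.py <<'E'
RC=np.array([562.,-1.]); RA=.06
RING={k:RC+76*np.array([np.cos(RA+a),np.sin(RA+a)]) for k,a in zip("DCBA",np.arange(4)*np.pi/2)}
TUBC=np.array([505.8,339.5]); TY=.161
SAFE=235; OPEN=.72
def down(yaw): return [np.pi,0,yaw]
def ang(phi,near=0):  # yaw of tool for closing line at angle phi, nearest to near
    y=phi+np.pi/2; return y-np.pi*np.round((y-near)/np.pi)
def tcp(): return bot.get_state()["tcp_pos"]
def pick(p,z0,yaw,via=None):
    bot.grip(OPEN,40)
    bot.move_ptp([*p,SAFE-40],down(yaw))
    bot.movel([*p,z0+60],max_speed=200)
    if bot.movel([*p,z0+28],max_speed=60,threshold=8): print("touched going down",tcp())
    bot.grip(0.,40); s=bot.get_state(); print("grip",s["opening"].round(3),s["gripper_force"],s["tcp_pos"].round(1))
    off=s["tcp_pos"][2]-z0
    bot.movel([*p,SAFE],max_speed=200); s=bot.get_state(); print("held",s["opening"].round(3),s["contact_force"].round(1)); return off
def place(p,zs,off,yaw,gentle=True):
    bot.move_ptp([*p,SAFE],down(yaw))
    bot.movel([*p,zs+off+15],max_speed=150); bot.dwell(.3)
    h=bot.movel([*p,zs+off-(2 if gentle else -3)],max_speed=15,threshold=4); s=bot.get_state()
    print("placed",h,"z-err",(s["tcp_pos"][2]-zs-off).round(1),s["contact_force"].round(1),"t",s["t"])
    bot.grip(OPEN); bot.movel([*p,SAFE-30],max_speed=200)
E
python3 - <<'E'
from h import *
for z in(60,120,160): print("bottle",z,ray("top",(207,163),z)[:2].round(0),ray("side",(253,332),z)[:2].round(0))
print("jar",ray("top",(306,138),40)[:2].round(0)); print(RING)
yaw=ang(RA+np.pi/4); print(yaw)
off=pick(RING["C"],58.6,yaw)
I=imaging.capture("top"); J=imaging.capture("side"); cv2.imwrite("pics/t1.png",np.hstack([I[100:300,150:450],J[120:320,200:500]]))
E
```

```text
bottle 60 [686. 360.] [689. 375.]
bottle 120 [669. 342.] [677. 399.]
bottle 160 [657. 329.] [669. 414.]
jar [765.  62.]
{'D': array([637.86324104,   3.55726449]), 'C': array([557.44273551,  74.86324104]), 'B': array([486.13675896,  -5.55726449]), 'A': array([566.55726449, -76.86324104])}
-0.7253981633974482Traceback (most recent call last):
  File "<stdin>", line 5, in <module>
  File "h.py", line 46, in pick
    bot.grip(0.,40); s=bot.get_state(); print("grip",s["opening"].round(3),s["gripper_force"],s["tcp_pos"].round(1))
                                                     ^^^^^^^^^^^^^^^^^^
AttributeError: 'float' object has no attribute 'round'
```

```bash
sed -i 's/RA=.06/RA=-.06/; s/\["opening"\].round(3)/["opening"]/g' h.py
python3 - <<'E'
from h import *
s=bot.get_state(); print(s["opening"],s["gripper_force"],s["tcp_pos"].round(1),s["contact_force"].round(1))
p=s["tcp_pos"]; bot.movel([p[0],p[1],SAFE],max_speed=150)
s=bot.get_state(); print(s["opening"],s["gripper_force"],s["contact_force"].round(1))
I=imaging.capture("top"); J=imaging.capture("side"); cv2.imwrite("pics/t1.png",np.hstack([I[100:300,150:450],J[120:320,200:500]]))
E
```

```text
0.38157237333384214 46.76320865750313 [560.5  76.8  88.8] [2.9 5.2 6.6]
0.3837284507834074 45.78179910778999 [ 0.3  0.2 -2.6]
```

View pics/t1.png

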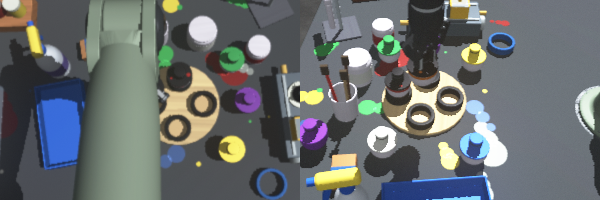

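Run:
```python
from h import *
d=np.array([np.cos(TY),np.sin(TY)]); y=ang(TY)
print(y,bot.get_state()["orientation"].round(2))
bot.movel([480,60,SAFE],max_speed=250)
place(TUBC-58*d,41,30,y,False)
yaw=ang(RA+np.pi/4,-.7)
print(RING)
off=pick(RING["D"],58.6,yaw)
bot.movel([480,40,SAFE],max_speed=250)
place(TUBC+47*d,41,off,y,False)
bot.move_ptp([300,-250,SAFE+50],down(y))
I=imaging.capture("top"); J=imaging.capture("side"); cv2.imwrite("pics/top2.png",I);cv2.imwrite("pics/side2.png",J)
t=np.zeros((560,800,3),np.uint8); t[:,:]=cv2.resize(I[90:314,150:470],(800,560),interpolation=cv2.INTER_CUBIC); cv2.imwrite("pics/t2.png",t)
for c,p in SEED.items():
    for n in CM:
        x,s=fitcup(n,{"top":I,"side":J}[n],c,p); print(c,n,x.round(1),round(s,2))
```

```text
-1.4097963267948965 [ 3.14  0.   -0.73]
placed False z-err 3.1 [ 0.2 -0.3 -1.3] t 10.4833
{'D': array([637.86324104,  -5.55726449]), 'C': array([566.55726449,  74.86324104]), 'B': array([486.13675896,   3.55726449]), 'A': array([557.44273551, -76.86324104])}
grip 0.38417907985591543 52.75432348251343 [638.5  -5.7  88. ]
held 0.3877807854759806 [ 0.6  0.5 -2. ]
placed False z-err 3.1 [-0.7 -0.3 -1.4] t 20.2083
white top [657.  180.5] 0.84
white side [654.8 181.8] 0.89
blue top [423.5 180.5] 0.86
blue side [412.6 180.2] 0.52
yellow top [ 419.5 -151. ] 0.97
yellow side [ 417.9 -151.9] 0.4
green top [ 690.1 -164.3] 0.71
green side [ 679.3 -173.6] 0.18
```

View pics/t2.png

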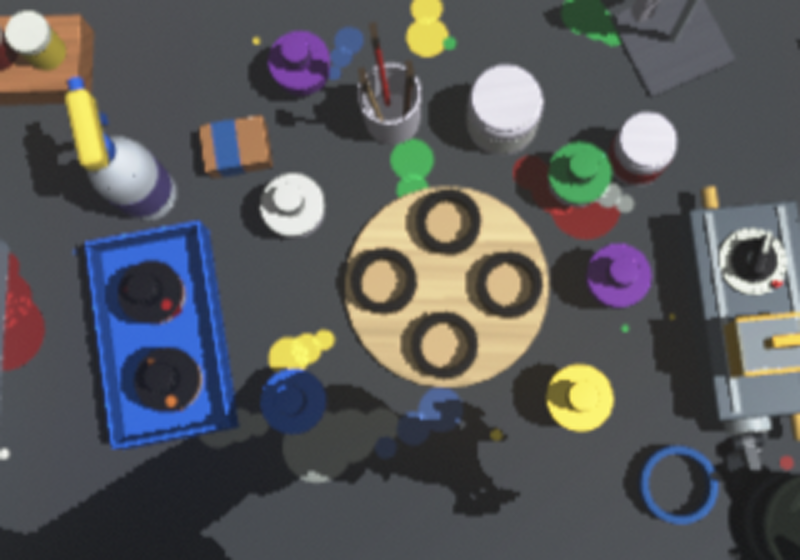

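Run:
```python
from h import *
def ringmask(p):
    m=np.zeros((1600,2560),np.uint8)
    f=lambda P:cv2.convexHull(np.round(proj("top",P)*4+1.5).astype(np.int32))
    cv2.fillConvexPoly(m,f(np.r_[circ(p,40,12),circ(p,40,36)]),1)
    h=np.zeros_like(m);g=h.copy(); cv2.fillConvexPoly(h,f(circ(p,28,12)),1); cv2.fillConvexPoly(g,f(circ(p,28,36)),1)
    m[(h&g)>0]=0; return cv2.resize(m.astype(np.float32),(640,400),interpolation=cv2.INTER_AREA)
V=cv2.cvtColor(cv2.imread("pics/top2.png"),cv2.COLOR_BGR2GRAY).astype(float); B=np.clip((75-V)/35,0,1)
Q=[]
for k,p in RING.items():
    c=proj("top",[[*p,30]])[0]; Y,X=np.mgrid[:400,:640]; W=np.hypot(X-c[0],Y-c[1])<17
    r=minimize(lambda q:(abs(ringmask(q)-B)*W).sum(),p,method="Nelder-Mead",options=dict(initial_simplex=[p,p+[6,0],p+[0,6]],xatol=.2))
    print(k,p.round(1),r.x.round(1),r.fun); Q.append(r.x)
Q=np.array(Q);print(Q.mean(0),np.linalg.norm(Q-Q.mean(0),axis=1))
yaw=ang(RA+np.pi/4,-.7)
off=pick((419,-151.3),36,yaw); place(RING["A"],58.6,off,yaw)
bot.move_ptp([300,-250,SAFE+50],down(yaw))
I=imaging.capture("top");J=imaging.capture("side"); cv2.imwrite("pics/t3.png",np.hstack([cv2.resize(I[150:260,280:400],None,fx=3.3,fy=3.3),cv2.resize(J[150:260,260:380],None,fx=3.3,fy=3.3)]))
print(fitcup("top",I,"yellow",RING["A"],58.6))
```

```text
D [637.9  -5.6] [639.3  -3.6] 171.1642857142857
C [566.6  74.9] [567.4  76.7] 188.43392857142857
B [486.1   3.6] [487.7   5.1] 175.26785714285717
A [557.4 -76.9] [558.6 -75.6] 181.13214285714287
[563.22935036   0.63307387] [76.16234177 76.1552933  75.70942217 76.39860519]
grip 0.3830643694518067 64.16001230478287 [ 420.2 -152.4   65.4]
held 0.38310134138553026 [ 0.2  0.  -2.4]
placed True z-err 0.9 [ 1.  -1.5  1.1] t 30.4083
(array([559.89874633, -77.70013602]), np.float64(0.9604612850082372))
```

View pics/t3.png

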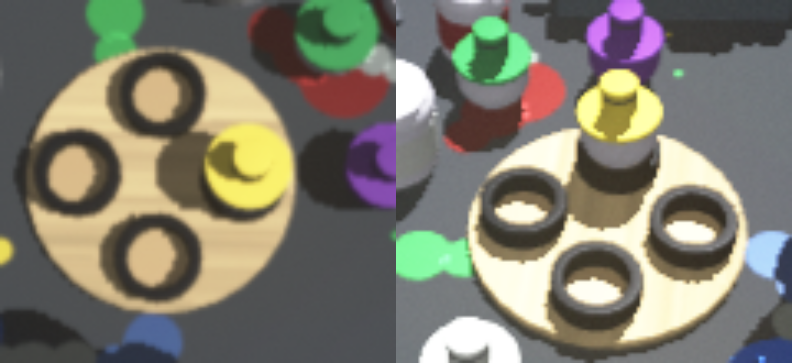

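```bash
sed -i 's/RC=np.array(\[562.,-1.\])/RC=np.array([563.,.3])/' h.py
python3 - <<'E'
from h import *
I=imaging.capture("top")
for c,k,yaw in [("green","D",ang(.34,-.7)),("blue","B",ang(RA+np.pi/4,-.7)),("white","C",ang(RA+np.pi/4,-.7))]:
    x,s=fitcup("top",I,c,SEED[c]); 
    if c!="green": # avoid stale data: look again with arm aside
        pass
    print(c,x.round(1),s.round(2),yaw)
    off=pick(x,36,yaw); place(RING[k],58.6,off,yaw)
    bot.move_ptp([300,-250,SAFE+50],down(yaw)); I=imaging.capture("top")
J=imaging.capture("side"); cv2.imwrite("pics/top4.png",I);cv2.imwrite("pics/side4.png",J)
cv2.imwrite("pics/t4.png",np.hstack([cv2.resize(I[150:260,280:400],None,fx=3.3,fy=3.3),cv2.resize(J[150:260,260:380],None,fx=3.3,fy=3.3)]))
for c,k in zip(("green","blue","white","yellow"),"DBCA"):
    for n,im in(("top",I),("side",J)):
        x,s=fitcup(n,im,c,RING[k],58.6); print(c,n,(x-RING[k]).round(1),s.round(2))
E
```

```text
green [ 690.1 -164.3] 0.71 -1.2307963267948965
grip 0.3845021333001122 43.546370565891266 [ 691.  -165.3   66. ]
held 0.3876044678578311 [-0.5 -0.1 -3.3]
placed True z-err 1.4 [ 1.  -2.   2.9] t 46.525
blue [423.8 180.3] 0.86 -0.8453981633974483
grip 0.3826568318760548 52.14834049344063 [424.  179.3  65.7]
held 0.3795799445758057 [ 0.  -0.1 -3.3]
placed True z-err 2.4 [ 0.9 -1.7 -0.7] t 56.7583
white [656.2 178.4] 0.85 -0.8453981633974483
grip 0.38625227782237526 53.405136466026306 [657.8 178.8  65.6]
held 0.3816192821816851 [-0.3 -0.3 -4. ]
placed True z-err 3.3 [ 1.9 -1.5  0.6] t 72.4
green top [ 0.8 -3.3] 0.71
green side [ 0.9 -3.8] 0.17
blue top [-1.5 -6.8] 0.77
blue side [ 19.9 -25.6] 0.14
white top [ 0.3 -5.6] 0.78
white side [-2.9  2.3] 0.81
yellow top [ 1.7 -2.6] 0.96
yellow side [ 9.2 -5.7] 0.4
```

View pics/t4.png

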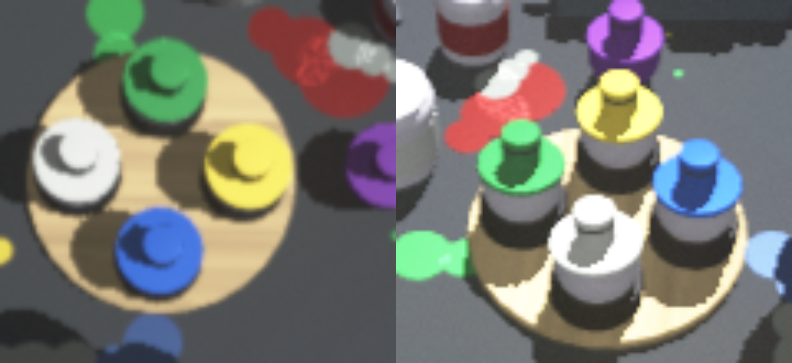

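```bash
cat > tilt.py <<'E'
from h import *
def cmask2(img,name):
    h=cv2.cvtColor(img,cv2.COLOR_BGR2HSV).astype(int); H,S,V=h[...,0],h[...,1],h[...,2]
    return {"yellow":(abs(H-27)<8)&(S>120)&(V>40),"blue":(abs(H-109)<10)&(S>120)&(V>30),"green":(abs(H-67)<16)&(S>90)&(V>25),"white":(S<40)&(V>120)}[name]
def sil(n,ring,tx,ty,ox,oy):
    Rm=R.from_rotvec([tx,ty,0]).as_matrix(); o=np.array([ring[0]+ox,ring[1]+oy,58.6]); m=np.zeros((1600,2560),np.uint8)
    for P in (np.r_[circ((0,0),38,18),circ((0,0),38,24)],np.r_[circ((0,0),17,24),circ((0,0),17,58)]):
        cv2.fillConvexPoly(m,cv2.convexHull(np.round(proj(n,P@Rm.T+o)*4+1.5).astype(np.int32)),1)
    return m
def tilt(I,c,ring,cams=("top",)):
    fs=[]
    for n in cams:
        ctr=proj(n,[[*ring,88]])[0].astype(int); u0,v0=ctr-24
        M=cmask2(I[n],c).astype(np.uint8); S=np.zeros_like(M); S[v0:v0+48,u0:u0+48]=M[v0:v0+48,u0:u0+48]
        S=cv2.morphologyEx(S,cv2.MORPH_OPEN,np.ones((3,3))); k,l,st,_=cv2.connectedComponentsWithStats(S)
        S=(l==1+np.argmax(st[1:,4])).astype(np.uint8); S=cv2.morphologyEx(S,cv2.MORPH_CLOSE,np.ones((7,7))).astype(np.float32)
        fs.append((n,S[v0:v0+48,u0:u0+48],u0,v0))
    def cost(q):
        e=0
        for i,(n,S,u,v) in enumerate(fs):
            m=sil(n,ring,q[0]/100,q[1]/100,q[2+2*i],q[3+2*i])[4*v:4*v+192,4*u:4*u+192]
            e+=abs(cv2.resize(m.astype(np.float32),(48,48),interpolation=cv2.INTER_AREA)-S).sum()
        return e
    k=2+2*len(cams); x0=np.zeros(k); best=None
    for a in(-1,1):
        r=minimize(cost,x0,method="Nelder-Mead",options=dict(initial_simplex=np.vstack([x0,x0+a*np.diag([15]*2+[6]*(k-2))]),xatol=.1,fatol=.1,maxiter=250))
        if best is None or r.fun<best.fun: best=r
    return best.x/np.array([100,100]+[1]*(k-2)),best.fun
if __name__=="__main__":
    import sys; s=sys.argv[1]
    I={n:cv2.imread(f"pics/{n}{s}.png") for n in CM}
    for c,k in zip(("green","blue","white","yellow"),"DBCA"):
        print(c,*[(n[0][0],x.round(2),round(f,1)) for n in(("top",),("side",),("top","side")) for x,f in [tilt(I,c,RING[k],n)]])
E
python3 tilt.py 4
```

```text
green ('t', array([ 0.11,  0.02,  0.69, -0.43]), np.float64(302.0)) ('s', array([ 0.2 , -0.02,  0.66,  1.74]), np.float64(34.1)) ('t', array([ 0.18, -0.  ,  0.6 ,  0.53,  0.03,  1.42]), np.float64(339.7))
blue ('t', array([ 0.2 ,  0.1 , -2.12, -0.07]), np.float64(25.4)) ('s', array([ 0.12,  0.05, -1.49, -0.17]), np.float64(30.5)) ('t', array([ 0.12,  0.03, -0.81, -0.97, -1.69, -0.65]), np.float64(59.0))
white ('t', array([ 0.13,  0.06, -0.61, -1.62]), np.float64(26.1)) ('s', array([ -0.58,  -0.11,   0.47, -10.09]), np.float64(96.0)) ('t', array([ 0.  ,  0.01,  0.22, -4.52, -0.8 ,  0.78]), np.float64(184.6))
yellow ('t', array([ 0.04,  0.11, -0.47, -1.29]), np.float64(21.0)) ('s', array([ 0.73, -0.65, 25.89, 27.2 ]), np.float64(73.2)) ('t', array([ 0.74,  0.32, -6.63, 13.71, -6.39, 33.53]), np.float64(212.7))
```

```bash
sed -i 's/RC=np.array(\[563.,.3\])/RC=np.array([562.5,-.3])/' h.py
cat >> h.py <<'E'
def squeeze(p,yaw,h=31,v=True):
    bot.move_ptp([*p,160],down(yaw))
    bot.movel([*p,58.6+h],max_speed=80); bot.dwell(.3); a=bot.get_state()
    bot.grip(0.,25); bot.dwell(.3); b=bot.get_state()
    print("free",(a["tcp_pos"][:2]-p).round(2),"shut",(b["tcp_pos"][:2]-p).round(2),"dF",(b["contact_force"]-a["contact_force"]).round(1),"dM",(b["wrist_torque"]-a["wrist_torque"]).round(2))
    bot.grip(OPEN); bot.dwell(.2); bot.movel([*p,160],max_speed=150)
E
python3 - <<'E'
from h import *
y1=ang(np.pi/2,-.7)   # closes along y
y2=ang(0,-.7); print(y1,y2)
for k in "AD":
    for y in (y2,y1): print(k,round(y,2)); squeeze(RING[k],y)
bot.move_ptp([300,-250,SAFE+50],down(y1))
for n in CM: cv2.imwrite(f"pics/{n}5.png",imaging.capture(n))
print(bot.get_state()["t"])
E
python3 tilt.py 5
```

```text
0.0 -1.5707963267948966
A -1.57
free [ 0.23 -0.05] shut [ 0.38 -0.01] dF [ 1.9  1.6 -1.3] dM [-0.   -0.48 -0.05]
A 0.0
free [ 0.27 -0.06] shut [ 0.15 -0.38] dF [ 0.6 -4.4  1.3] dM [-0.65  0.08  0.  ]
D -1.57
free [ 0.25 -0.01] shut [0.12 0.01] dF [-1.5  0.2  1.8] dM [-0.03  0.06  0.03]
D 0.0
free [ 0.23 -0.01] shut [ 0.16 -0.57] dF [ 0.2 -5.2  1.6] dM [-1.01 -0.01 -0.05]
108.1833
green ('t', array([0.05, 0.05, 0.66, 0.42]), np.float64(307.8)) ('s', array([ 0.1 , -0.01,  0.65,  1.48]), np.float64(34.2)) ('t', array([ 0.11,  0.03,  1.33,  1.92, -1.26,  1.51]), np.float64(345.9))
blue ('t', array([-0.  ,  0.16, -2.79, -3.3 ]), np.float64(25.7)) ('s', array([ 0.12,  0.02, -1.01, -0.15]), np.float64(30.6)) ('t', array([ 0.12,  0.02, -0.45, -0.71, -1.17, -0.33]), np.float64(60.2))
white ('t', array([ 0.11,  0.07, -0.58, -1.59]), np.float64(27.2)) ('s', array([-0.61, -0.05, -0.53, -9.6 ]), np.float64(89.0)) ('t', array([-0.06, -0.04,  2.2 , -4.87, -0.43,  2.16]), np.float64(170.3))
yellow ('t', array([ 0.05,  0.03,  0.59, -0.17]), np.float64(19.8)) ('s', array([  0.13,   1.45, -30.51,  -0.49]), np.float64(81.2)) ('t', array([ 8.000e-01,  1.300e-01, -1.000e-02,  1.564e+01, -8.600e-01,
        4.276e+01]), np.float64(214.4))
```

```bash
sed -i 's/RC=np.array(\[562.5,-.3\])/RC=np.array([562.4,-1.0])/' h.py
cat >> h.py <<'E'
BOX=np.array([519.6,-365.7]); BY=.065; BX=np.array([np.cos(BY),np.sin(BY)]); KN=BOX+55*BX
E
python3 - <<'E'
from h import *
y1=0.; y2=-np.pi/2
def one(p):
    a=bot.get_state(); bot.grip(0.,25); b=bot.get_state()
    print("shut",(b["tcp_pos"][:2]-p).round(2),"dF",(b["contact_force"]-a["contact_force"]).round(1)); bot.grip(OPEN)
for k in "CB":
    p=RING[k]; bot.move_ptp([*p,165],down(y2)); bot.movel([*p,89.6],max_speed=100); one(p)
    bot.move_ptp([*p,89.6],down(y1)); one(p); bot.movel([*p,165],max_speed=150)
print(bot.get_state()["t"])
bot.move_ptp([*KN,180],down(-.38)); s=bot.get_state(); print(s["qpos"].round(2),s["orientation"].round(2))
for y in(-.38,-1.4,-2.5,2.76,1.7,.6): 
    q=solve_ik([*KN,81],down(y)); print(y,None if q is None else np.round(q,2))
for n in CM: cv2.imwrite(f"pics/{n}6.png",imaging.capture(n))
I={n:cv2.imread(f"pics/{n}6.png") for n in CM}
cv2.imwrite("pics/t6.png",np.hstack([cv2.resize(I["top"][150:260,280:400],None,fx=3.3,fy=3.3),cv2.resize(I["side"][150:260,260:380],None,fx=3.3,fy=3.3)]))
E
```

```text
shut [0.83 0.03] dF [-0.  -0.2  1.6]
shut [ 0.1  -0.66] dF [-0.8 -3.   1. ]
shut [ 0.59 -0.11] dF [0.  0.6 5.2]
shut [ 0.07 -0.66] dF [-0.1 -2.9 -2.8]
124.025
[-0.67  0.6   0.11  1.08  0.    2.85] [-3.14  0.   -0.38]
-0.38 [-0.67  0.68 -0.01  0.88  0.    2.85]
-1.4 [-0.67  0.68 -0.01  0.88  0.   -2.41]
-2.5 [-0.67  0.68 -0.01  0.88  0.   -1.31]
2.76 [-0.67  0.68 -0.01  0.88  0.   -0.29]
1.7 [-0.67  0.68 -0.01  0.88  0.    0.77]
0.6 [-0.67  0.68 -0.01  0.88  0.    1.87]
```

View pics/t6.png

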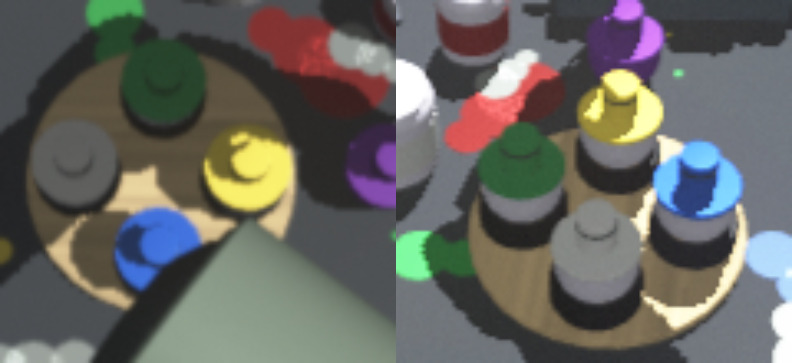

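Run:
```python
from h import *
bot.grip(.5,30); bot.move_ptp([*KN,150],down(2.76))
print(bot.movel([*KN,82],max_speed=80,threshold=12),tcp().round(1))
bot.grip(0.,40); s=bot.get_state(); print("opening",s["opening"],s["orientation"].round(3),s["contact_force"].round(1))
q=np.array(s["qpos"]); qt=np.array(solve_ik([*KN,82],down(.684))); print(q.round(3),qt.round(3))
for f in np.linspace(0,1,5)[1:]:
    bot.move_j([*qt[:5],q[5]+f*(qt[5]-q[5])])
bot.dwell(.2); s=bot.get_state(); print(s["orientation"].round(3),s["contact_force"].round(1),s["wrist_torque"].round(2),s["opening"])
bot.grip(.5); bot.movel([*KN,160],max_speed=150); bot.move_ptp([400,-250,260],down(.684))
I={n:imaging.capture(n) for n in CM}
for n in CM: cv2.imwrite(f"pics/{n}7.png",I[n])
b=np.zeros((598,790,3),np.uint8); b[:,:390]=cv2.resize(I["top"][160:275,415:490],(390,598),interpolation=cv2.INTER_CUBIC)
b[:320,390:]=cv2.resize(I["side"][90:170,290:390],(400,320),interpolation=cv2.INTER_CUBIC); cv2.imwrite("pics/t7.png",b)
print(bot.get_state()["t"])
```

```text
False [ 574.9 -362.4   82.6]
opening 0.153971980078618 [3.140e+00 2.000e-03 2.761e+00] [1.1 4.4 3.5]
[-0.67   0.679 -0.007  0.883  0.002 -0.289] [-0.671  0.68  -0.008  0.883  0.     1.787]
[-3.139  0.004  0.683] [-7.7  1.9 10.4] [ 0.65  1.41 -0.03] 0.14954651101897246
134.4167
```

View pics/t7.png

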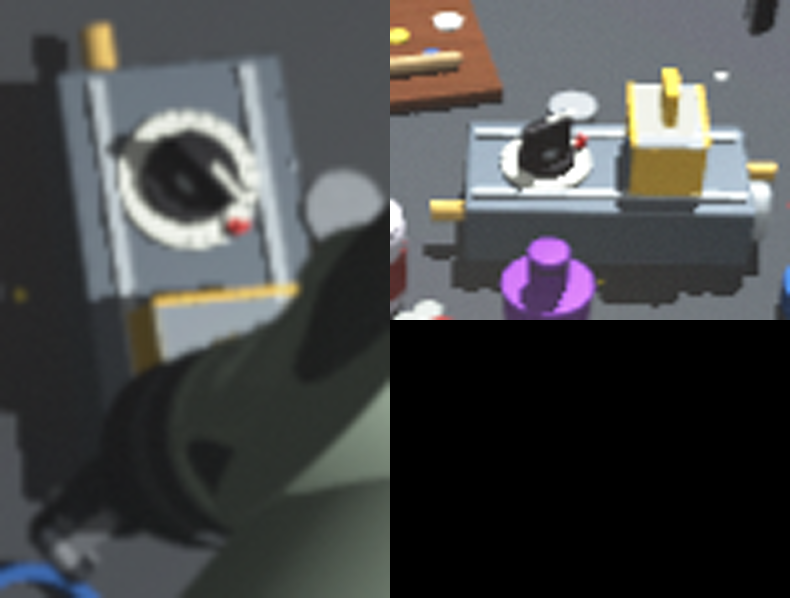

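```bash
python3 tilt.py 7
```

```text
green ('t', array([0.05, 0.06, 0.4 , 0.77]), np.float64(307.8)) ('s', array([ 0.13, -0.04,  1.6 ,  3.09]), np.float64(32.7)) ('t', array([ 0.14, -0.04,  3.06,  3.97,  1.28,  3.6 ]), np.float64(342.1))
blue ('t', array([-0.27,  0.27, -3.96, -8.17]), np.float64(44.6)) ('s', array([ 0.15, -0.  ,  0.84,  2.76]), np.float64(46.9)) ('t', array([ 0.12,  0.08, -0.59, -0.67, -1.62,  1.08]), np.float64(115.6))
white ('t', array([ 0.07,  0.05, -0.32, -0.69]), np.float64(61.2)) ('s', array([-0.59, -0.25,  3.57, -7.9 ]), np.float64(69.9)) ('t', array([-0.1 , -0.06,  1.78, -4.24, -0.57,  1.69]), np.float64(175.8))
yellow ('t', array([0.04, 0.05, 0.  , 0.69]), np.float64(20.2)) ('s', array([  0.3 ,   1.29, -26.6 ,   9.5 ]), np.float64(83.5)) ('t', array([ 0.49,  0.25, -2.15,  8.76,  4.48, 20.52]), np.float64(281.4))
```

Run:
```python
from h import *
r2=lambda u,v:((u+.5)/5.2-.5+415,(v+.5)/5.2-.5+160)
m=lambda u,v:((u+.5)/4-.5+290,(v+.5)/4-.5+90)
for q in[(215,167),(240,195),(245,200)]:
    w=ray("top",r2(*q),106)[:2]-KN; print(w.round(1),np.arctan2(w[1],w[0]))
for z in(65,70,75):
    w=ray("top",r2(237,226),z)[:2]-KN; v=ray("side",m(190,141),z)[:2]-KN; print(z,w.round(1),np.arctan2(w[1],w[0]),v.round(1),np.arctan2(v[1],v[0]))
I=[cv2.imread(f"pics/{n}7.png") for n in("top","side")]
for n,i in zip(("top","side"),I):
    h=cv2.cvtColor(i,cv2.COLOR_BGR2HSV); c=proj(n,[[*KN,80]])[0].astype(int); Y,X=np.nonzero(((h[...,0]<8)|(h[...,0]>172))&(h[...,1]>140)&(h[...,2]>60))
    k=np.hypot(X-c[0],Y-c[1])<22; uv=(X[k].mean(),Y[k].mean()); print(n,uv,k.sum(),[ (ray(n,uv,z)[:2]-KN).round(1) for z in (65,70,75)])
```

```text
[-1.9 -1. ] -2.650145810958224
[-17.6 -13.2] -2.4985910530275897
[-20.5 -15.7] -2.487558759979262
65 [-27.6 -24.2] -2.4208228198323964 [-29.9 -28.7] -2.3756877087664723
70 [-28.4 -22.5] -2.472052472543186 [-30.  -21.8] -2.511924959078236
75 [-29.3 -20.8] -2.52438979565646 [-30.1 -15. ] -2.680212832999717
top (np.float64(460.0), np.float64(203.0)) 3 [array([-27.4, -23.7]), array([-28.3, -22. ]), array([-29.1, -20.3])]
side (np.float64(337.25), np.float64(125.0)) 4 [array([-30.4, -28. ]), array([-30.5, -21.1]), array([-30.6, -14.3])]
```

```bash
python3 - <<'E'
from h import *
y=ang(BY,.684); T=BOX-50*BX; print(y)
bot.move_ptp([*T,185],down(y))
print(bot.movel([*T,123],max_speed=80,threshold=10),tcp().round(1))
bot.grip(0.,30); s=bot.get_state(); g=(s["tcp_pos"][:2]-BOX)@BX+55; print("open",s["opening"],"g",g,s["contact_force"].round(1))
E_=s["tcp_pos"][:2]+(112-g)*BX
print(bot.movel([*E_,123],max_speed=60,threshold=18)); bot.dwell(.3); s=bot.get_state(); print("g",(s["tcp_pos"][:2]-BOX)@BX+55,s["contact_force"].round(1))
bot.grip(.5); bot.movel([*s["tcp_pos"][:2],200],max_speed=120)
bot.move_ptp([300,-250,SAFE+50],down(-.7))
for n in CM: cv2.imwrite(f"pics/{n}8.png",imaging.capture(n))
I={n:cv2.imread(f"pics/{n}8.png") for n in CM}
b=np.zeros((560,790,3),np.uint8); b[:,:400]=cv2.resize(I["top"][150:276,400:490],(400,560),interpolation=cv2.INTER_CUBIC)
b[:273,400:]=cv2.resize(I["side"][80:167,280:404],(390,273),interpolation=cv2.INTER_CUBIC)
b[273:,400:]=cv2.resize(I["top"][155:244,284:405],(390,287),interpolation=cv2.INTER_CUBIC); cv2.imwrite("pics/t8.png",b); print(bot.get_state()["t"])
E
python3 tilt.py 8
```

```text
1.6357963267948965
False [ 470.  -369.2  123.5]
open 0.13544026637572623 g 5.354828873494448 [0.4 0.9 3.5]
False
g 109.2319494694745 [-9.8  2.9 11.1]
142.0583
green ('t', array([0.02, 0.07, 0.65, 0.5 ]), np.float64(301.8)) ('s', array([ 0.13, -0.04,  1.6 ,  3.09]), np.float64(32.7)) ('t', array([0.1 , 0.  , 1.85, 2.68, 0.12, 1.65]), np.float64(338.0))
blue ('t', array([ 0.09,  0.26, -5.31,  0.05]), np.float64(26.8)) ('s', array([ 0.13,  0.05, -0.82,  1.3 ]), np.float64(72.8)) ('t', array([ 0.1 ,  0.06, -1.17,  0.87, -0.77, -1.01]), np.float64(110.2))
white ('t', array([-0.01, -0.04,  1.3 , -1.92]), np.float64(59.8)) ('s', array([-0.59,  0.06, -2.46, -7.93]), np.float64(71.3)) ('t', array([-0.37, -0.2 ,  4.22, -9.98,  2.02, -2.27]), np.float64(144.4))
yellow ('t', array([0.04, 0.05, 0.11, 0.76]), np.float64(19.7)) ('s', array([ 0.54, -1.08, 35.81, 16.68]), np.float64(86.4)) ('t', array([ 8.000e-01, -3.000e-02,  2.500e+00,  1.979e+01,  4.820e+00,
        4.068e+01]), np.float64(210.8))
```

View pics/t8.png

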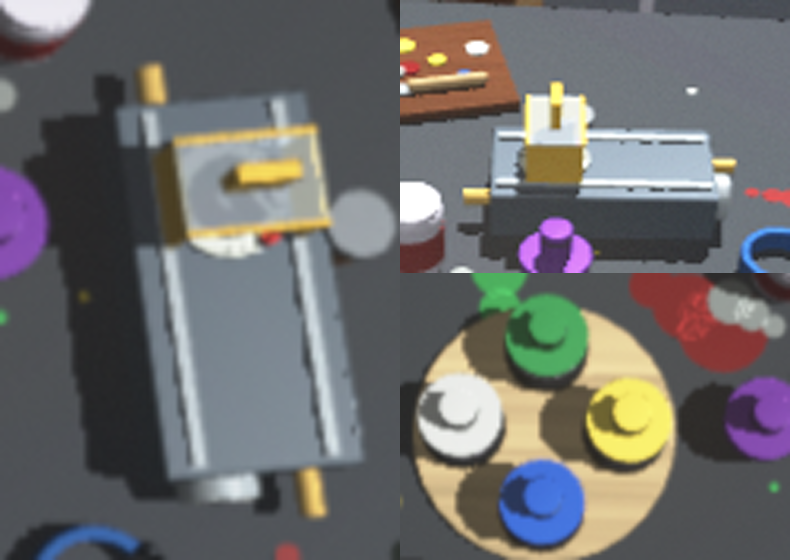

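```bash
sed -i 's/(S>90)&(V>25)/(S>120)\&(V>45)/; s/,58.6\]); m=np/,Z0]); m=np/; s/\[\[\*ring,88\]\]/[[*ring,Z0+30]]/; s/^from h import \*/from h import *\nZ0=58.6/' tilt.py
cat > cmp.py <<'E'
import tilt; from h import *
def show(s,pos,z):
    tilt.Z0=z; I={n:cv2.imread(f"pics/{n}{s}.png") for n in CM}
    for c,p in pos.items():
        print(s,c,*[(n,x.round(2),round(float(f))) for n in CM for x,f in [tilt.tilt(I,c,np.array(p,float),(n,))]])
show("0",dict(green=(690.1,-164.5),blue=(423.5,180.3),white=(656.5,180),yellow=(419,-151.5)),36)
show("8",{c:RING[k] for c,k in zip(("green","blue","white","yellow"),"DBCA")},58.6)
show("4",{c:RING[k] for c,k in zip(("green","blue","white","yellow"),"DBCA")},58.6)
E
python3 cmp.py
```

```text
0 green ('top', array([ 0.04,  0.14, -3.26,  0.49]), 111) ('side', array([ 0.14,  0.01, -2.43,  2.32]), 132)
0 blue ('top', array([ 0.04,  0.11, -2.78, -0.81]), 31) ('side', array([ 0.17, -1.38, 35.73, 12.67]), 122)
0 white ('top', array([ 0.04, -0.07,  2.27, -0.01]), 58) ('side', array([-0.44, -0.1 , -2.19, -1.96]), 1002)
0 yellow ('top', array([0.01, 0.02, 0.48, 0.26]), 22) ('side', array([ 0.29, -1.19, 34.14,  6.04]), 72)
8 green ('top', array([ 0.14,  0.24, -1.81,  3.27]), 342) ('side', array([  0.38,   1.18,   0.32, -14.88]), 143)
8 blue ('top', array([ 0.09,  0.26, -5.31,  0.05]), 27) ('side', array([ 0.13,  0.05, -0.82,  1.3 ]), 73)
8 white ('top', array([-0.01, -0.04,  1.3 , -1.92]), 60) ('side', array([-0.59,  0.06, -2.46, -7.93]), 71)
8 yellow ('top', array([0.04, 0.05, 0.11, 0.76]), 20) ('side', array([ 0.54, -1.08, 35.81, 16.68]), 86)
4 green ('top', array([-0.29,  0.37, -6.09, -9.53]), 51) ('side', array([ 0.67, -1.03, 14.18, 15.3 ]), 115)
4 blue ('top', array([ 0.09,  0.05, -0.49, -0.43]), 28) ('side', array([ 0.12,  0.03, -0.92,  0.19]), 30)
4 white ('top', array([ 0.1 ,  0.08, -0.47, -1.07]), 26) ('side', array([-0.57, -0.02, -0.7 , -8.12]), 96)
4 yellow ('top', array([ 0.02,  0.08,  0.44, -0.49]), 21) ('side', array([ 0.56, -1.05, 36.21, 14.08]), 72)
```

Run:
```python
from h import *
tiles=[]
for n in CM:
    I=cv2.imread(f"pics/{n}8.png"); row=[]
    for k in "DBCA":
        c=proj(n,[[*RING[k],88]])[0]; u,v=(c-[17,20]).astype(int); f=6
        t=cv2.resize(I[v:v+46,u:u+33],None,fx=f,fy=f,interpolation=cv2.INTER_CUBIC)
        t=cv2.convertScaleAbs(t,alpha=1.3,beta=20)
        for r,z in((38,82.6),(17,116.6),(17,82.6)):
            P=((proj(n,circ(RING[k],r,z))-[u,v]+.5)*f).round().astype(np.int32); cv2.polylines(t,[P],True,(255,0,255),1)
        row.append(t)
    tiles.append(np.hstack(row))
b=np.vstack(tiles); print(b.shape); cv2.imwrite("pics/t9.png",b)
```

```text
(552, 792, 3)
```

View pics/t9.png

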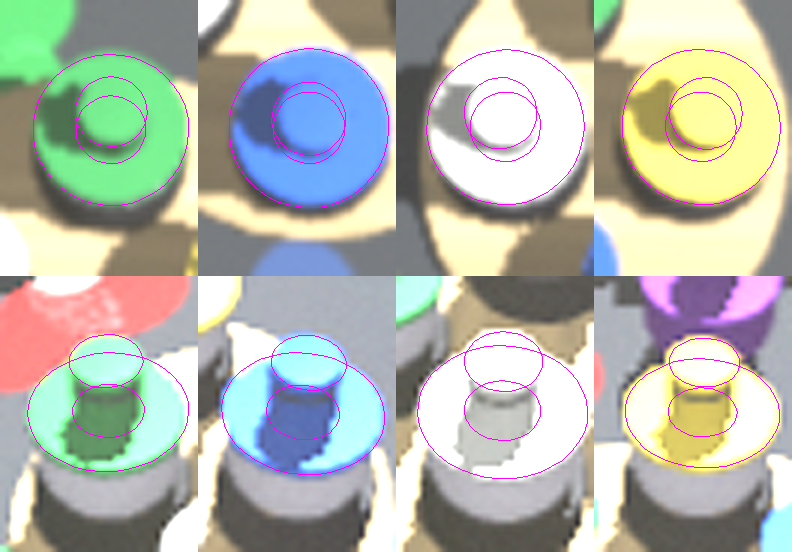

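```bash
python3 -c "
from bench import bot
print(bot.get_state()['t']); print(bot.sign_off())"
```

```text
142.0583
the job is handed in; nothing more can be done
None
```

I handed the job in at 142 s; no verdict came back, so the result is unconfirmed, but the last pictures and readings show both used cups in the tub, all four filled cups upright in rings, the pointer at the clip and the guard home.

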